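# Throw the test-plate toggle clamp with the extension bar

### The job

Clamp the test plate: pick up the extension bar, press its steel nose firmly home, by feel and not by ramming, against the floor of the tilted socket on the clamp lever, and with the bar swing the lever anticlockwise (seen from above) past its dead point until it rests on its stop. Keep the bar in the socket so that the lever never snaps by itself, touch the lever with nothing but the bar, then pull the bar out and lay it back flat on its cork mat. Leave the other parts on the bench where they are.

Things in the scene. Friction and masses are not known exactly. Their poses are not given: they have to be found in the camera images.
- clamp: Toggle clamp on a 340 x 120 x 12 mm steel base plate (x -295 to +45 mm) fixed to the bench. Origin on the bench below the lever's vertical pivot axis, z up; +x is the level heading of the lever's socket at lever value 0. Towards -x it carries the hold-down jaw (hinged 62 mm from the pivot axis, always below 125 mm high) and the grey aluminium test plate, 140 x 160 x 12 mm.
- lever (a joint): Lever angle about the vertical pivot axis, rad: 0 open stop, grows anticlockwise from above, 1.40 locked stop; starts at 0. A spring opposes it, peaking near 0.55 at 1.3 to 2.1 N m (varies, unseen), none at the dead point 1.10; beyond that it drives the lever to the locked stop (1 to 1.6 N m there). Let go between 0.05 and 1.1 it springs back. Friction 0.2 N m, damping 0.2 N m s/rad.
- socket_mouth (a point): Centre of the mouth of the lever's square steel socket. x runs outward along the socket, 25 degrees (0.436 rad) up from level; y is level; it turns with the lever. The socket axis meets the pivot axis 75 mm behind the mouth, 58 mm above the bench. Inside 21.5 x 21.5 mm, 55 mm deep to a flat floor, walls 4 mm, a flared lip 10 mm beyond the mouth.
- bar: Loose extension bar, 200 mm, 0.32 kg, along its x axis. Towards -x a black ribbed square grip sleeve 22 x 22 mm (x -100 to +10 mm); towards +x a bare square steel nose 16 x 16 mm (x +10 to +100 mm), its last 8 mm stepped to 10 x 10 mm. Origin at mid length on the underside of the sleeve; the centre line is 11 mm above it.
- bar_nose (a point): Tip of the bar's steel nose, on its centre line (100 mm in +x from the bar's origin). With the bar fully home this lies 55 mm inside the socket mouth.
- bar_grip (a point): Point on the bar's centre line at its centre of mass, on the sleeve, 115 mm behind the nose tip: the place to grip it.
- mat: Cork mat fixed to the bench, 140 (x) x 260 (y) x 4 mm, origin at the centre of its underside. The bar starts on it, its nose roughly towards +y.
- housing: Red cast iron seed cup housing, open box 150 x 130 x 85 mm, bystander; origin at the centre of its underside.
- roller: White nylon fluted feed roller, 60 mm diameter, 75 mm tall, standing, bystander; origin at the centre of its underside.
- collar_a: Brass shaft collar, 54 mm outside, 26 mm bore, 22 mm tall, bystander; origin at the centre of its underside.
- collar_b: Brass shaft collar like the other one, bystander; origin at the centre of its underside.
- hex_shaft: Plain steel hexagonal drive shaft, 180 mm long, 22 mm across flats, lying along its x axis, bystander (not the bar: no sleeve); origin at the centre of its underside.
- wrench: Steel wrench, 180 mm long, lying flat along its x axis, bystander.
- tin: Plain steel tin, 80 mm diameter, 110 mm tall, standing, bystander; origin at the centre of its underside.
Things that resemble listed ones, but are neither listed nor needed, are in the scene too. Leave any green or pink look-alike of the bar alone.

How it is judged:
On the way, in this order (a step that is already met when the one before it is completed fails the run):
1. the bar's nose is home in the socket (at least 51 mm of its 55 mm deep) and pressed on the socket floor (over 5 N) while the lever is still open (below 0.05 rad) (x of bar_nose in the frame of socket_mouth below -0.051 m and y of bar_nose in the frame of socket_mouth between -0.008 and 0.008 m and z of bar_nose in the frame of socket_mouth between -0.008 and 0.008 m and value of joint lever below 0.05 rad and contact force between bar and clamp above 5 N), for 0.2 s.
2. the lever is past its dead point and on its stop (over 1.33 rad) with the bar still at least 35 mm in the socket (x of bar_nose in the frame of socket_mouth below -0.035 m and y of bar_nose in the frame of socket_mouth between -0.008 and 0.008 m and z of bar_nose in the frame of socket_mouth between -0.008 and 0.008 m and value of joint lever above 1.33 rad), for 0.3 s.
At the end, for the whole second after the job is handed in: The lever rests at its locked stop (over 1.33 rad) and the bar lies still and flat on the mat, its middle within 60 mm of the mat's centre across the mat and 90 mm along it, nose and grip less than 25 mm above the bench (value of joint lever above 1.33 rad and velocity of joint lever between -0.1 and 0.1 rad/s and x of bar in the frame of mat between -0.06 and 0.06 m and y of bar in the frame of mat between -0.09 and 0.09 m and height (world z) of each of bar_nose, bar_grip below 0.025 m and linear speed of bar below 0.02 m/s); the robot touches nothing.
It fails at once if the bar is rammed into the lever (over 60 N) before the lever moves (value of joint lever below 0.02 rad and contact force between bar and clamp above 60 N).
It fails at once if the lever is touched by the robot (over 2 N) instead of the bar (contact force between any of the fingers, the arm and lever above 2 N).
It fails at once if the lever snaps by itself (faster than 4 rad/s) (velocity of joint lever above 4 rad/s or velocity of joint lever below -4 rad/s).
It fails at once if another part on the bench is moved more than 20 mm (distance of any of housing, roller, collar_a, collar_b, hex_shaft, wrench, tin from where it was at the start of the episode above 0.02 m).
It also fails if it takes over 61 s, if anything falls off the work surface, if the arm or the gripper's body presses on something with over 40 N, if the wrist force passes 120 N, or if a joint passes its speed limit or range.

### The arm

A 6-joint arm with a two-finger parallel gripper is mounted at the origin on the work surface. World frame = base frame: x ahead of the robot, y to its left, z up, the work surface at z = 0. Lengths are in m, angles in rad, forces in N, time in s.
With the tool pointing down it reaches from about 0.325 to 0.875 m from the base axis. Payload 4.4 kg.
Tool frame: the origin (TCP) lies at the very end of the fingers, on their centre line; the grasp point (between the pads) lies 19 mm behind it; z points along the fingers, y is the line along which they close (so a half turn about z gives the same grasp; the last joint's range is limited). The gripper opens to 85 mm and grips with 20 to 120 N. Pads are 22 mm wide; open, the fingers measure 114 mm over their backs; the gripper's body (76 mm by 85 mm) begins 54 mm behind the grasp point. The pads swing forward as they close: fully open they stand 13 mm farther back than shut.
Start: joints at [-1.425, 0.207, 1.542, -0, 1.393, -0.15], TCP at [0.168, -0.55, 0.231] pointing down, gripper open.
Joint ranges: [-2.73, 2.73], [-0.86, 2.22], [0.23, 2.46], [-1.11, 4.25], [0.08, 2.63], [-2.82, 2.82]. Speed limits (rad/s): [2.79, 2.79, 3.14, 3.14, 3.14, 3.14].

### API

Orientations are given as a unit quaternion [w, x, y, z].
In Python, from rig import arm gives the robot as it stands.
- The arm moves only by the tool step_arm, never from a script. Its argument "plan" is a list of rows, each a list of 3 entries, a list of its own where there are three numbers: the shift along the tool's x, y, z scaled (see below), then the turn about the tool's z scaled (see below), then the opening, from 0 (shut) to 1 (fully open). In form: [[[dx, dy, dz], yaw, grip], ...]. A call has 1 to 8 rows; each row shifts and turns the commanded pose from where the row before left it, along the tool's axes as they then stand; what a row does not reach is not made up. The controller multiplies each number of a shift by 0.075 m and each number of a turn by 90 degrees. A row lasts 1/8 s, in which the tool goes at most 62.5 mm and 10.7 degrees, less where a joint would pass 70% of its speed; a pose out of reach is approached as far as the arm can. A call with a number of a shift or a turn outside -1 to 1 is refused whole. A call with a gripper value outside its range is refused whole. The fingers move at their own pace and stop on an object; "force" is the grip in N (left out, the last holds). Time passes only in rows, so rows that do not move let the fingers close. It gives the time, the measured TCP pose, the force, the opening and the grip force at its end, in the units of the state.
- arm.get_obs(): the state, without advancing time (a new reading comes with each control period).
- arm.read_camera(name): name is "scene" or "side" or "wrist"; returns (picture, depth): 384x512x3 uint8, red, green, blue; 384x512 float32, m along the optical axis (not along the pixel's ray), 0 where there is no reading.
- arm.get_calibration(name): a dict with "fx", "fy", "cx", "cy" (pixels), "k1" (the pictures are not rectified: a ray, as slopes to the right and down, at radius r is drawn at 1 + k1 r^2 times it, then the intrinsics apply), "xyz" and "orientation" of the camera in the world. Camera axes: x right, y down, z forward; pixel columns grow to the right and rows downward; lengths in m; the calibration is good to about 2 mm. A picture is of the moment at which its call begins: read the wrist's pose just before it. get_calibration takes no time and is no camera call; for the wrist camera it gives the pose at the moment of the call.
- arm.close_job(): hands the job in; it is judged then, once.
The state is a dict: "time": time; "qpos": joint angles; "dq": joint speeds; "effort": joint torques, N m; "ee_pos": TCP position; "tool_rot": TCP orientation; "ft_force": force on the tool from outside, world axes, zero at the start; "torque": the same for the moment, N m; "grip_width": finger opening in m; "grasp_force": force on a finger pad.
Only numpy, scipy, OpenCV 4.12 (cv2) and the standard library are available. Lean on these libraries where they do the work, as an engineer would, in place of code of your own. Each camera call takes 0.05 s, during which the arm holds its last target. There are 200 camera calls.

## Working session

There is one attempt and no reset: what is moved stays moved. The work goes in short steps, Python scripts to look and compute and a tool call to move; the robot and the scene stay as the last step left them, time stands still between calls to the robot, and variables do not carry over. Pictures are saved under pics/ and viewed, at most 10 in all, crops included, and the job is handed in when it is done.

Besides the shell and the picture viewer there is one more tool, called after "Request:" by a JSON object that holds its "name" and its "arguments", one argument or row to a line. step_arm: Moves the arm, as the interface text tells. Its arguments: {"type":"object","properties":{"plan":{"type":"array"},"force":{"type":"number"}},"required":["plan"]}

```bash
mkdir -p pics; ls; cat > h.py <<'E'
import numpy as np, cv2
from rig import arm
from scipy.spatial.transform import Rotation as R
def rot(q): return R.from_quat([q[1],q[2],q[3],q[0]]).as_matrix()
def snap(name,fn=None):
    c=arm.get_calibration(name); im,d=arm.read_camera(name)
    if fn: cv2.imwrite('pics/'+fn,im[:,:,::-1])
    return c,im,d
def cloud(c,d):
    v,u=np.mgrid[:d.shape[0],:d.shape[1]]
    x=(u-c['cx'])/c['fx'];y=(v-c['cy'])/c['fy'];a,b=x.copy(),y.copy()
    for _ in range(8):
        s=1+c['k1']*(a*a+b*b);a=x/s;b=y/s
    P=np.stack([a*d,b*d,d],-1)
    return P@rot(c['orientation']).T+np.array(c['xyz'])
E
python3 - <<'E'
from h import *
o=arm.get_obs();print(o)
ims=[]
for n in ['scene','side','wrist']:
    c,im,d=snap(n,n+'0.png');print(c,d.min(),d.max())
    np.savez('pics/'+n+'0.npz',im=im,d=d,P=cloud(c,d)); ims.append(im)
E
```

```text
pics
{'time': 0.0, 'qpos': array([-1.42550457e+00,  2.07450979e-01,  1.54293774e+00, -1.47165347e-06,
        1.39350706e+00, -1.50509914e-01]), 'dq': array([-0.0003771 , -0.00110335, -0.00019747, -0.0011053 ,  0.00129285,
       -0.00074315]), 'effort': array([ 2.78887310e-04, -3.83034468e+01, -2.91594905e+01, -1.83929119e-04,
        1.04230634e-02,  3.67662679e-06]), 'ee_pos': array([ 0.16748973, -0.54928065,  0.23011586]), 'tool_rot': array([-1.15156277e-03,  9.89081919e-01,  1.47362244e-01,  2.28037818e-06]), 'ft_force': array([0.32321485, 0.3002936 , 0.08032704]), 'torque': array([-0.02190953,  0.05796638,  0.01784394]), 'grasp_force': 0.0, 'grip_width': 0.08520045132623777}
{'fx': 457.72619898778333, 'fy': 457.72619898778333, 'cx': 264.91736487916916, 'cy': 195.8107260979688, 'k1': 0.04485081870152109, 'xyz': array([ 1.29776991, -0.97009769,  0.98173374]), 'orientation': array([-0.41111088,  0.84145444,  0.31014223, -0.16356669])} 0.0 3.9999633
{'fx': 355.38780175464825, 'fy': 355.38780175464825, 'cx': 258.8306758667104, 'cy': 191.49441561484844, 'k1': -0.1100515700024204, 'xyz': array([0.26517072, 0.63286003, 0.59839585]), 'orientation': array([ 0.06826098, -0.15075764,  0.86844705, -0.46734601])} 0.0 3.3542244
{'fx': 284.0759125203914, 'fy': 284.0759125203914, 'cx': 254.32063421719548, 'cy': 196.215473993845, 'k1': 0.019542627126642956, 'xyz': array([ 0.23292143, -0.53078779,  0.37285358]), 'orientation': array([ 0.10899681,  0.79631544, -0.5892252 , -0.08255351])} 0.0 1.2604736
```

View pics/scene0.png

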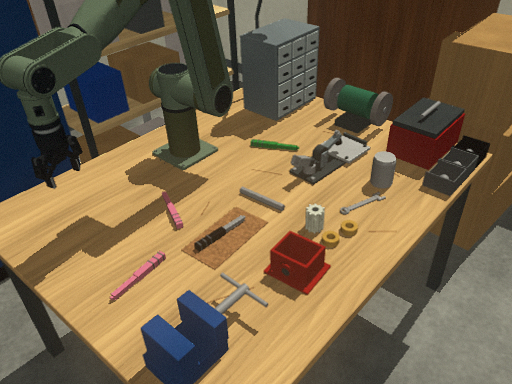

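View pics/side0.png

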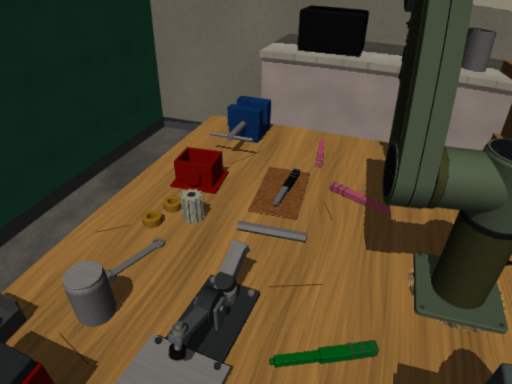

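The scene view shows the bar on the mat at (222,232), sleeve end at (198,243) and nose at (243,219). The lever socket is near (325,150). In the side view the bar is at (288,187) and the socket at (237,258), opening towards the mat. The green and pink look-alikes are clear of both.

```bash
python3 - <<'E'
from h import *
import numpy as np
D={n:np.load(f'pics/{n}0.npz') for n in ['scene','side']}
def reg(n,u0,u1,v0,v1):
    P=D[n]['P'][v0:v1,u0:u1].reshape(-1,3);d=D[n]['d'][v0:v1,u0:u1].ravel();im=D[n]['im'][v0:v1,u0:u1].reshape(-1,3).astype(int)
    k=d>0;return P[k],im[k]
np.set_printoptions(precision=4,suppress=True)
for n,b in [('scene',(185,265,205,265)),('side',(248,312,165,218))]:
    P,im=reg(n,*b)
    cork=(abs(P[:,2]-.004)<.004)&(im[:,0]-im[:,2]>25)
    print(n,'table z pct',np.percentile(P[:,2],[5,25,50]))
    k=(P[:,2]>.014)&(P[:,2]<.06)
    Q=P[k];I=im[k];m=Q.mean(0)
    w,v=np.linalg.eigh(np.cov(Q[:,:2].T));ax=v[:,1]*np.sign(v[1,1]);s=(Q[:,:2]-m[:2])@ax
    lat=(Q[:,:2]-m[:2])@np.array([-ax[1],ax[0]])
    dark=I.sum(1)<150
    print(n,len(Q),'mean',m,'ax',ax,np.degrees(np.arctan2(ax[1],ax[0])),'ends',m[:2]+ax*s.min(),m[:2]+ax*s.max(),'len',np.ptp(s),'lat',lat.min(),lat.max(),'z',np.percentile(Q[:,2],[50,90,98]))
    for a in np.arange(-.1,.1,.02):
        kk=(s>=a)&(s<a+.02)
        if kk.sum()>2: print(round(a,2),kk.sum(),np.percentile(Q[kk,2],90),lat[kk].min(),lat[kk].max(),I[kk].mean(0))
# overview height map of clamp
for n in D:
    P=D[n]['P'];d=D[n]['d']
    k=(d>0)&(P[...,0]>.2)&(P[...,0]<1)&(P[...,1]>-.6)&(P[...,1]<.6)&(P[...,2]>-.02)&(P[...,2]<.3)
    H=np.zeros((600,400),np.float32);x=((P[k][:,0]-.2)*500).astype(int);y=((.6-P[k][:,1])*500).astype(int)
    np.maximum.at(H,(y,x),P[k][:,2]+.005)
    C=np.zeros((600,400,3),np.uint8);C[y,x]=D[n]['im'][k][:,::-1]
    D2=cv2.applyColorMap(np.clip(H*255/.15,0,255).astype(np.uint8),cv2.COLORMAP_JET);D2[H==0]=0
    for i in range(0,600,50): cv2.putText(C,f'{.6-i/500:.1f}',(0,i+5),0,.35,(255,255,255))
    for i in range(0,400,50): cv2.putText(C,f'{.2+i/500:.1f}',(i,595),0,.35,(255,255,255))
    cv2.imwrite(f'pics/map_{n}.png',np.hstack([C,D2]))
E
```

```text
scene table z pct [-0.0019  0.0007  0.003 ]
scene 386 mean [ 0.4705 -0.2747  0.0236] ax [0.0579 0.9983] 86.68333651448734 ends [ 0.4655 -0.3611] [ 0.477  -0.1637] len 0.1978042937954623 lat -0.011188561073197363 0.016151020520630593 z [0.0244 0.0285 0.0304]
-0.1 22 0.029024686959247804 -0.009583908564234214 0.015680800058186357 [57.3182 42.8636 28.5   ]
-0.08 49 0.030011048035935173 -0.010772088229052514 0.014886441595492053 [68.4898 55.5918 41.6939]
-0.06 46 0.0289934181162812 -0.008722262253535125 0.014916331185631413 [69.1522 56.587  42.1522]
-0.04 45 0.029108024622620233 -0.00984486570542829 0.014866462118868237 [66.2222 53.8444 40.4222]
-0.02 38 0.028058050942642777 -0.011055882707863661 0.016151020520630593 [59.0789 45.0263 30.8684]
0.0 48 0.028979135831155068 -0.011188561073197363 0.013068350597825433 [61.9375 46.6875 31.25  ]
0.02 32 0.026949609595691596 -0.010966628319164928 0.012904546837103863 [114.8438 104.3125  90.8125]
0.04 33 0.025989062446783184 -0.008440238620100519 0.011956791533451899 [139.1515 130.2727 117.1818]
0.06 28 0.025125501498773427 -0.007085879733321084 0
[... 685 characters left out ...]
2.3103 19.2759]
-0.04 29 0.026884973236594646 -0.011183883106759565 0.009285532549965222 [13.2414 10.931   9.7586]
-0.02 28 0.027107600836610478 -0.01188320724747252 0.009542615524835053 [16.6429 12.9643 10.2857]
0.0 35 0.026819237346060464 -0.011881529177842241 0.009137731916619405 [46.6571 42.6571 40.4   ]
0.02 26 0.024315587570122588 -0.009162214308239582 0.007011517201800386 [81.2692 75.9615 72.0769]
0.04 26 0.024181858826130775 -0.008186872233173914 0.006894814323404446 [85.5385 81.1923 77.6923]
0.06 22 0.024581717774335477 -0.008377114868352744 0.007100404160968733 [86.8182 82.0909 78.3636]
0.08 34 0.023105999074105998 -0.00920805414062573 0.007037872552054067 [86.0294 78.8235 73.3824]
```

View pics/map_side.png

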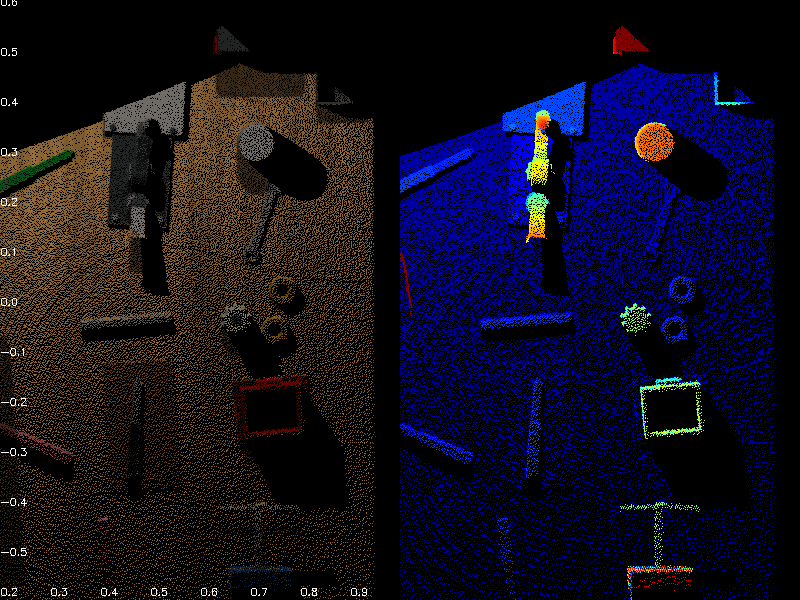

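View pics/map_scene.png

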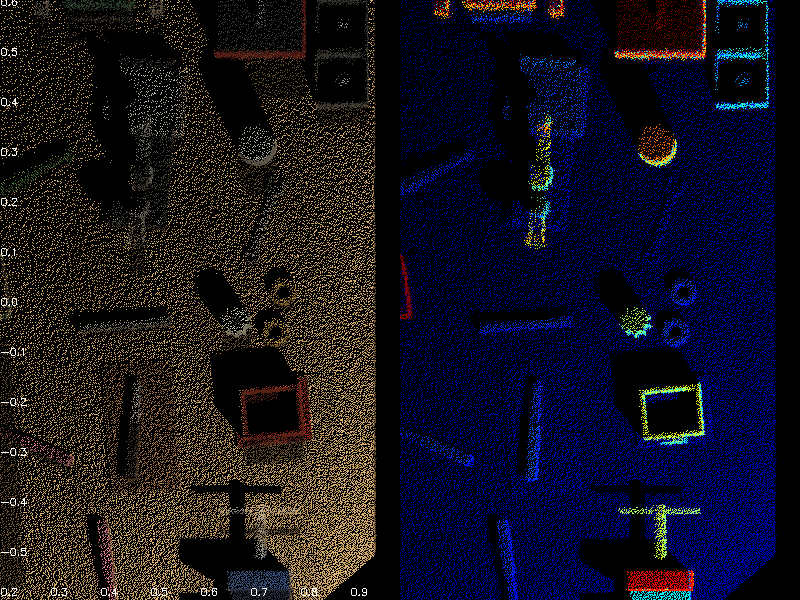

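The maps show the bar at about (0.470, -0.262), heading about 86°, its top at z≈0.026. That fits the 4 mm mat plus the 22 mm sleeve, and the measured length is 0.20 m. The clamp pivot is near (0.475, 0.195), with the socket facing -y. The housing is at about (0.70, -0.22) with its rim at about 85 mm.

The tool always stays vertical, so I'll tilt the bar within a light grip, using the housing rim. First I'll move above the bar.

Request:
{"name": "step_arm", "arguments": {
  "plan": [
    [[0.7,-0.335,0],0,1],
    [[0.7,-0.335,0],0,1],
    [[0.7,-0.335,0],0,1],
    [[0.7,-0.335,0],0,1],
    [[0.7,-0.335,0],0,1],
    [[0.7,-0.335,0],0,1],
    [[0.7,-0.335,0],0,1]
  ],
  "force": 25
}}

```text
time: 1.02
ee_pos: [0.4689, -0.2731, 0.2311]
tool_rot: [0.0, 0.989, 0.147, -0.0]
ft_force: [-0.4, -0.7, -0.2]
grip_width: 0.0854
grasp_force: 0.0
```

Request:
{"name": "step_arm", "arguments": {
  "plan": [
    [[0,0,0],-0.11,1],
    [[0,0,0],-0.11,1],
    [[0,0,0],-0.11,1],
    [[0,0,0],-0.11,1],
    [[0,0,0],-0.11,1],
    [[0,0,0],-0.11,1],
    [[0,0,0],-0.11,1],
    [[0,0,0],0,1]
  ]
}}

```text
time: 2.02
ee_pos: [0.4677, -0.2745, 0.2309]
tool_rot: [-0.0, 0.731, 0.683, -0.0]
ft_force: [-0.4, -0.7, -1.1]
grip_width: 0.0859
grasp_force: 0.0
```

```bash
cat >> h.py <<'E'
def st():
    o=arm.get_obs();M=rot(o['tool_rot']);print('t',o['time'],'tcp',o['ee_pos'],'phi',np.degrees(np.arctan2(M[1,0],M[0,0])),'tz',M[:,2],'F',o['ft_force'],'w',o['grip_width'],'g',o['grasp_force'],'q',o['qpos'])
    return o,M
def line(P,im,k):
    Q=P[k];m=Q.mean(0);w,v=np.linalg.eigh(np.cov(Q[:,:2].T));ax=v[:,1]*np.sign(v[1,1]);s=(Q[:,:2]-m[:2])@ax;l=(Q[:,:2]-m[:2])@np.array([-ax[1],ax[0]])
    return m,ax,s,l,Q
np.set_printoptions(precision=4,suppress=True)
E
python3 - <<'E'
from h import *
o,M=st()
c,im,d=snap('wrist','w1.png');P=cloud(c,d);np.savez('pics/w1.npz',P=P,im=im,d=d)
k=(d>0)&(P[...,2]>.014)&(P[...,2]<.035)&(abs(P[...,0]-.47)<.05)&(abs(P[...,1]+.26)<.13)
m,ax,s,l,Q=line(P,im,k)
print(k.sum(),m,np.degrees(np.arctan2(ax[1],ax[0])),m[:2]+ax*s.min(),m[:2]+ax*s.max(),np.percentile(l,[1,99]),np.percentile(Q[:,2],[50,95]))
for a in np.arange(-.1,.1,.02):
    kk=(s>=a)&(s<a+.02)
    if kk.sum()>5: print(round(a,2),kk.sum(),(m[:2]+ax*(a+.01)),np.percentile(l[kk],[2,98]),np.percentile(Q[kk,2],80))
E
```

```text
t 2.025 tcp [ 0.4677 -0.2745  0.2309] phi 86.13206088730637 tz [-0.0006  0.0005 -1.    ] F [-0.4058 -0.7077 -1.0604] w 0.08590869035566953 g 0.0 q [-0.6904  0.1381  1.622   0.      1.3822 -0.6229]
2464 [ 0.4692 -0.261   0.0246] 86.01012234270107 [ 0.4624 -0.3586] [ 0.4762 -0.1603] [-0.0107  0.0104] [0.0251 0.0271]
-0.1 209 [ 0.463  -0.3508] [-0.0106  0.0105] 0.026607049385757732
-0.08 246 [ 0.4643 -0.3309] [-0.0103  0.0104] 0.0267485371391597
-0.06 258 [ 0.4657 -0.3109] [-0.0102  0.0103] 0.0268334400148166
-0.04 259 [ 0.4671 -0.291 ] [-0.0099  0.0103] 0.026550024744353508
-0.02 282 [ 0.4685 -0.271 ] [-0.0109  0.0102] 0.026563680789661225
0.0 270 [ 0.4699 -0.2511] [-0.0107  0.0101] 0.026319964628478763
0.02 220 [ 0.4713 -0.2311] [-0.0069  0.0076] 0.023771930424431376
0.04 232 [ 0.4727 -0.2112] [-0.0079  0.0076] 0.0236874901007162
0.06 256 [ 0.4741 -0.1912] [-0.0078  0.0075] 0.023715736618661276
0.08 224 [ 0.4755 -0.1713] [-0.0075  0.0075] 0.023304241083506705
```

View pics/w1.png

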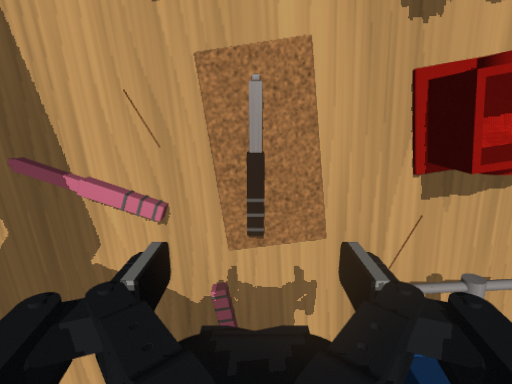

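The wrist view shows the bar upright on the mat, nose at (256,78), sleeve end at (256,235), and the housing at the right. The fix (0.468, -0.275) for the grip point matches the TCP within 1 mm, so I'll descend and grip.

Request:
{"name": "step_arm", "arguments": {
  "plan": [
    [[0,0,0.74],0,1],
    [[0,0,0.74],0,1],
    [[0,0,0.74],0,1],
    [[0,0,0.4],0,1],
    [[0,0,0.25],0,1],
    [[0,0,0.1],0,1],
    [[0,0,0],0,1]
  ]
}}

```text
time: 2.95
ee_pos: [0.4684, -0.2751, 0.0091]
tool_rot: [0.001, 0.73, 0.683, 0.0]
ft_force: [-0.1, -0.2, -0.4]
grip_width: 0.0852
grasp_force: 0.0
```

Request:
{"name": "step_arm", "arguments": {
  "plan": [
    [[0,0,0],0,0],
    [[0,0,0],0,0],
    [[0,0,0],0,0],
    [[0,0,0],0,0],
    [[0,0,0],0,0],
    [[0,0,0],0,0]
  ],
  "force": 30
}}

```text
time: 3.7
ee_pos: [0.4684, -0.275, 0.0091]
tool_rot: [0.001, 0.73, 0.684, 0.0]
ft_force: [-0.1, -0.2, 3.8]
grip_width: 0.0213
grasp_force: 31.4
```

```bash
python3 - <<'E'
from h import *
for n in ['scene0','side0','w1']:
    D=np.load(f'pics/{n}.npz');P=D['P'];im=D['im'].astype(int)
    k=(D['d']>0)&(im[...,0]>2*im[...,1])&(P[...,2]>.076)&(P[...,2]<.1)&(P[...,0]>.6)&(P[...,0]<.85)&(P[...,1]>-.32)&(P[...,1]<-.1)
    Q=P[k]
    if len(Q)<10: print(n,len(Q));continue
    r=cv2.minAreaRect(Q[:,:2].astype(np.float32)*1000);print(n,len(Q),r,cv2.boxPoints(r).tolist(),np.percentile(Q[:,2],[5,50,95]))
    z=(P[...,2]>.05)&(P[...,2]<.2)&(P[...,0]>.5)&(P[...,0]<.62)&(P[...,1]>-.4)&(P[...,1]<-.1)&(D['d']>0);print('obst',z.sum())
# mat outline from wrist
D=np.load('pics/w1.npz');im=D['im'];P=D['P']
hsv=cv2.cvtColor(im,cv2.COLOR_RGB2HSV);print('cork hsv',hsv[100,220],hsv[200,300],'wood',hsv[30,150],hsv[200,370])
E
```

```text
scene0 524 ((744.787109375, -224.15696716308594), (121.6806869506836, 104.29076385498047), 5.225677490234375) [[679.4503173828125, -177.76959228515625], [688.948974609375, -281.62689208984375], [810.1239013671875, -270.5443420410156], [800.625244140625, -166.68704223632812]] [0.077  0.0843 0.0883]
obst 0
side0 393 ((744.1541748046875, -219.89715576171875), (118.89940643310547, 105.1441421508789), 4.68856954574585) [[680.6061401367188, -172.36041259765625], [689.2006225585938, -277.1527099609375], [807.7022094726562, -267.43389892578125], [799.1077270507812, -162.6416015625]] [0.0768 0.0836 0.0864]
obst 0
w1 2153 ((705.3783569335938, -227.10076904296875), (45.9847297668457, 100.23339080810547), 5.16185188293457) [[677.9702758789062, -179.2559356689453], [686.9882202148438, -279.08282470703125], [732.7864379882812, -274.94561767578125], [723.7684936523438, -175.11871337890625]] [0.0773 0.0846 0.0861]
obst 0
cork hsv [ 14 148 165] [ 14 152 129] wood [ 17 136 171] [ 17 137 164]
```

Request:
{"name": "step_arm", "arguments": {
  "plan": [
    [[0,0,-0.3],0,0],
    [[0,0,-0.7],0,0],
    [[0,0,-0.7],0,0]
  ]
}}

```text
time: 4.08
ee_pos: [0.4661, -0.2734, 0.135]
tool_rot: [-0.003, 0.73, 0.684, -0.0]
ft_force: [0.8, -0.1, -3.4]
grip_width: 0.0213
grasp_force: 30.5
```

Request:
{"name": "step_arm", "arguments": {
  "plan": [
    [[0.25,0.66,0],0,0],
    [[0.25,0.66,0],0,0],
    [[0.25,0.66,0],0,0],
    [[0,0,0],-0.105,0],
    [[0,0,0],-0.105,0],
    [[0,0,0],-0.105,0],
    [[0,0,0],-0.105,0],
    [[0,0,0],-0.105,0]
  ]
}}

```text
time: 5.08
ee_pos: [0.6181, -0.2275, 0.1335]
tool_rot: [-0.002, 0.392, 0.92, 0.0]
ft_force: [0.1, -0.1, -3.1]
grip_width: 0.0212
grasp_force: 31.1
```

Request:
{"name": "step_arm", "arguments": {
  "plan": [
    [[0,0,0],-0.105,0],
    [[0,0,0],-0.105,0],
    [[0,0,0],-0.105,0],
    [[0,0,0],-0.105,0],
    [[0,0,0],-0.105,0],
    [[0,0,0],0,0]
  ]
}}

```text
time: 5.82
ee_pos: [0.6183, -0.2276, 0.1339]
tool_rot: [-0.002, -0.006, 1.0, 0.001]
ft_force: [0.4, 0.9, -3.6]
grip_width: 0.0214
grasp_force: 31.0
```

```bash
cat >> h.py <<'E'
def bar():
    # steel nose/sleeve seen by wrist cam, in the tool frame: line fit along x
    o,M=st();c,im,d=snap('wrist');P=cloud(c,d);T=(P-o['ee_pos'])@M
    k=(d>0)&(abs(T[...,1])<.013)&(T[...,0]>.02)&(T[...,0]<.125)&(T[...,2]<.08)&(T[...,2]>-.06)&(P[...,2]>.008)
    return o,M,c,im,d,P,T,k
E
python3 - <<'E'
from h import *
o,M,c,im,d,P,T,k=bar()
cv2.imwrite('pics/w2.png',im[:,:,::-1])
for a in np.arange(.02,.13,.01):
    kk=k&(T[...,0]>=a)&(T[...,0]<a+.01);print(round(a,3),kk.sum(),np.median(T[kk],0) if kk.sum() else 0,np.median(P[kk],0) if kk.sum() else 0)
E
```

```text
t 5.825 tcp [ 0.6183 -0.2276  0.1339] phi -179.3675915896524 tz [-0.0037  0.0018 -1.    ] F [ 0.4324  0.881  -3.5971] w 0.021447334861530977 g 31.03602647781372 q [-0.4839  0.469   1.4044 -0.0001  1.2723 -2.0657]
0.02 997 [ 0.0253 -0.0012 -0.0161] [ 0.5931 -0.2291  0.1501]
0.03 703 [ 0.0351 -0.0007 -0.0139] [ 0.5833 -0.2288  0.1479]
0.04 725 [ 0.045  -0.0008 -0.0139] [ 0.5733 -0.229   0.1479]
0.05 804 [ 0.0551 -0.0008 -0.0138] [ 0.5633 -0.229   0.1479]
0.06 826 [ 0.0651 -0.0012 -0.0139] [ 0.5533 -0.2295  0.148 ]
0.07 919 [ 0.0751 -0.0008 -0.0137] [ 0.5433 -0.2293  0.1479]
0.08 959 [ 0.0851 -0.0008 -0.0137] [ 0.5332 -0.2294  0.1479]
0.09 1043 [ 0.0951 -0.0008 -0.0138] [ 0.5233 -0.2295  0.148 ]
0.1 997 [ 0.1044 -0.0008 -0.0138] [ 0.5139 -0.2296  0.148 ]
0.11 281 [ 0.112  -0.0008 -0.0106] [ 0.5063 -0.2297  0.1449]
0.12 0 0 0
```

Request:
{"name": "step_arm", "arguments": {
  "plan": [
    [[0,0,0.33],0,0],
    [[0,0,0.18],0,0],
    [[0,0,0.05],0,0],
    [[0,0,0.05],0,0],
    [[0,0,0.05],0,0],
    [[0,0,0.05],0,0]
  ],
  "force": 20
}}

```text
time: 6.62
ee_pos: [0.6205, -0.2289, 0.0844]
tool_rot: [0.001, -0.006, 1.0, -0.001]
ft_force: [-2.9, -0.1, 1.8]
grip_width: 0.0215
grasp_force: 31.8
```

Request:
{"name": "step_arm", "arguments": {
  "plan": [
    [[0,0,0.05],0,0],
    [[0,0,0.05],0,0],
    [[0,0,0],0,0]
  ]
}}

```text
time: 7.0
ee_pos: [0.6197, -0.2286, 0.075]
tool_rot: [0.0, -0.006, 1.0, -0.0]
ft_force: [-2.9, -2.0, 0.3]
grip_width: 0.021
grasp_force: 31.9
```

```bash
cat >> h.py <<'E'
def tilt():
    o,M,c,im,d,P,T,k=bar();r=[]
    for a in np.arange(.03,.12,.01):
        kk=k&(T[...,0]>=a)&(T[...,0]<a+.01)&(T[...,2]<.1)
        if kk.sum()>30: r.append(np.median(T[kk],0))
    r=np.array(r);print(r);f=np.polyfit(r[:-2,0],r[:-2,2],1);print('tilt deg',np.degrees(np.arctan(f[0])),'res',np.polyval(f,r[:,0])-r[:,2],'lat',np.median(r[:,1]))
    return o,M,c,im,d,P,T
E
python3 -c "
from h import *
tilt()"
```

```text
t 7.0 tcp [ 0.6197 -0.2286  0.075 ] phi -179.27456867599722 tz [ 0.0001 -0.0004 -1.    ] F [-2.8928 -1.9684  0.2772] w 0.020973638384310468 g 31.94981038570404 q [-0.4842  0.5361  1.4386 -0.0003  1.1666 -2.0675]
[[ 0.0349 -0.0007 -0.0058]
 [ 0.0451 -0.0007 -0.0035]
 [ 0.0551 -0.0007 -0.0011]
 [ 0.065  -0.0007  0.0012]
 [ 0.0749 -0.0007  0.0036]
 [ 0.0851 -0.0007  0.006 ]
 [ 0.095  -0.0007  0.0083]
 [ 0.1039 -0.0007  0.0106]
 [ 0.1109 -0.0005  0.0153]]
tilt deg 13.263162686747604 res [-0.0001  0.0001  0.      0.     -0.     -0.     -0.     -0.0002 -0.0032] lat -0.0007213262554582106
```

Request:
{"name": "step_arm", "arguments": {
  "plan": [
    [[0,0,0.05],0,0],
    [[0,0,0.05],0,0],
    [[0,0,0.05],0,0],
    [[0,0,0.045],0,0],
    [[0,0,0],0,0]
  ]
}}

```text
time: 7.68
ee_pos: [0.62, -0.2282, 0.0604]
tool_rot: [0.0, -0.007, 1.0, 0.0]
ft_force: [-0.8, -1.6, -0.6]
grip_width: 0.0209
grasp_force: 32.5
```

```bash
python3 -c "
from h import *
tilt()"
```

```text
t 7.675 tcp [ 0.62   -0.2282  0.0604] phi -179.25260273759997 tz [ 0.0005  0.0001 -1.    ] F [-0.8144 -1.6354 -0.5822] w 0.02090736995469765 g 32.457903027534485 q [-0.4837  0.5544  1.4448  0.0003  1.142  -2.0676]
[[ 0.035  -0.0007  0.0029]
 [ 0.0451 -0.001   0.0078]
 [ 0.0549 -0.0007  0.0127]
 [ 0.0651 -0.0007  0.0177]
 [ 0.0751 -0.0007  0.0226]
 [ 0.0852 -0.0007  0.0272]
 [ 0.0942 -0.0007  0.0318]
 [ 0.1011 -0.0007  0.039 ]]
tilt deg 25.91372293725226 res [ 0.      0.0001 -0.     -0.0001 -0.0001  0.0001 -0.0001 -0.0039] lat -0.0006850132376499888
```

Request:
{"name": "step_arm", "arguments": {
  "plan": [
    [[0,0,-0.4],0,0],
    [[0,0,-0.75],0,0],
    [[0,0,-0.75],0,0],
    [[0.48,0.56,0],0,0],
    [[0.48,0.56,0],0,0],
    [[0.48,0.56,0],0,0],
    [[0.48,0.56,0],0,0]
  ],
  "force": 60
}}

```text
time: 8.6
ee_pos: [0.4713, -0.0599, 0.2019]
tool_rot: [-0.001, -0.007, 1.0, 0.001]
ft_force: [0.8, 1.4, -3.3]
grip_width: 0.0204
grasp_force: 62.9
```

Request:
{"name": "step_arm", "arguments": {
  "plan": [
    [[0,0,0],0.112,0],
    [[0,0,0],0.112,0],
    [[0,0,0],0.112,0],
    [[0,0,0],0.112,0],
    [[0,0,0],0.112,0],
    [[0,0,0],0.112,0],
    [[0,0,0],0.112,0],
    [[0,0,0],0.112,0]
  ]
}}

```text
time: 9.6
ee_pos: [0.4725, -0.0611, 0.2019]
tool_rot: [-0.002, 0.644, 0.765, -0.0]
ft_force: [0.1, -1.0, -2.2]
grip_width: 0.0204
grasp_force: 62.9
```

Request:
{"name": "step_arm", "arguments": {
  "plan": [
    [[0,0,0],0.112,0],
    [[0,0,0],0,0],
    [[0,0,0],0,0]
  ]
}}

```text
time: 9.98
ee_pos: [0.473, -0.0617, 0.2025]
tool_rot: [-0.001, 0.706, 0.708, -0.0]
ft_force: [0.1, 0.3, -3.6]
grip_width: 0.0205
grasp_force: 62.9
```

```bash
python3 - <<'E'
from h import *
o,M,c,im,d,P,T=tilt()
cv2.imwrite('pics/w3.png',im[:,:,::-1]);np.savez('pics/w3.npz',P=P,im=im,d=d,T=T)
for n in ['scene','side']:
    c,im2,d2=snap(n);np.savez(f'pics/{n}1.npz',im=im2,d=d2,P=cloud(c,d2))
k=(d>0)&(P[...,2]>.03)&(P[...,1]>.05)&(P[...,1]<.3)&(abs(P[...,0]-.47)<.06)
for a in np.arange(.08,.3,.01):
    kk=k&(P[...,1]>=a)&(P[...,1]<a+.01)
    if kk.sum()>20: print(round(a,3),kk.sum(),np.percentile(P[kk][:,0],[2,50,98]),np.percentile(P[kk][:,2],[50,95]))
E
```

```text
t 9.975 tcp [ 0.473  -0.0617  0.2025] phi 90.18993595377711 tz [-0.0013  0.0008 -1.    ] F [ 0.0687  0.2923 -3.5807] w 0.02053849971989639 g 62.932748794555664 q [-0.3116  0.0239  1.8062  0.0004  1.313  -0.315 ]
[[ 0.0349 -0.0001  0.0036]
 [ 0.0449 -0.0006  0.0083]
 [ 0.0549 -0.0001  0.0132]
 [ 0.0651 -0.0001  0.018 ]
 [ 0.0752 -0.0001  0.0227]
 [ 0.0849 -0.0001  0.0275]
 [ 0.0941 -0.0001  0.0319]
 [ 0.1006 -0.      0.0388]]
tilt deg 25.529504770560376 res [ 0.      0.0001 -0.0001 -0.      0.0001 -0.     -0.     -0.0038] lat -5.50880813600617e-05
```

View pics/w3.png

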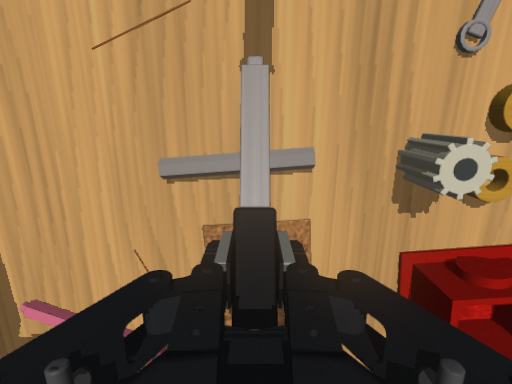

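The wrist view shows the bar held at 25.5° with its nose at (255,60). The clamp is still out of view ahead, so I'll move forward and to one side to see the socket.

Request:
{"name": "step_arm", "arguments": {
  "plan": [
    [[0.5,-0.25,-0.2],0,0],
    [[0.5,-0.25,-0.2],0,0],
    [[0.5,-0.25,-0.2],0,0],
    [[0,0,0],0,0],
    [[0,0,0],0,0]
  ]
}}

```text
time: 10.75
ee_pos: [0.4174, 0.0501, 0.2482]
tool_rot: [0.0, 0.707, 0.708, -0.0]
ft_force: [0.1, -0.4, -3.4]
grip_width: 0.0206
grasp_force: 63.0
```

```bash
python3 - <<'E'
from h import *
o,M=st()
c,im,d=snap('wrist','w4.png');P=cloud(c,d);np.savez('pics/w4.npz',P=P,im=im,d=d,T=(P-o['ee_pos'])@M)
print(d[100,300],P[::95,::100,1])
E
```

```text
t 10.75 tcp [0.4174 0.0501 0.2482] phi 90.0839242837389 tz [ 0.0006 -0.0006 -1.    ] F [ 0.1076 -0.3653 -3.4103] w 0.020641528470683502 g 62.963865995407104 q [-0.0866 -0.1509  1.8731 -0.0006  1.4188 -0.088 ]
0.27156594 [[ 0.2455  0.2407  0.2493  0.2327  0.2489  0.2474]
 [ 0.1414  0.1429  0.1438  0.1373  0.1437  0.1424]
 [ 0.0189  0.1178  0.0168  0.0169  0.0174  0.0229]
 [-0.1348 -0.1362  0.061   0.0608 -0.1344 -0.134 ]
 [ 0.0615  0.0463  0.0691  0.0692  0.0424  0.0616]]
```

View pics/w4.png

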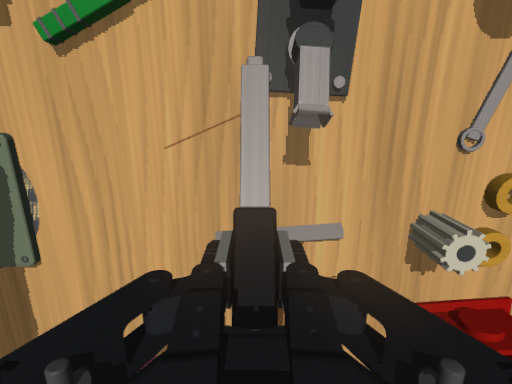

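The socket is now visible at (312,85), its lip at (312,118), and the lever hub at (310,40).

```bash
python3 - <<'E'
from h import *
for n in ['w4','scene1','side1','side0','scene0']:
    D=np.load(f'pics/{n}.npz');P=D['P'];d=D['d']
    k=(d>0)&(P[...,2]>.055)&(P[...,2]<.125)&(P[...,1]>.09)&(P[...,1]<.23)&(P[...,0]>.435)&(P[...,0]<.52)
    print(n,k.sum())
    for a in np.arange(.09,.23,.01):
        kk=k&(P[...,1]>=a)&(P[...,1]<a+.01)
        if kk.sum()>5:
            top=np.percentile(P[kk][:,2],90);t=kk&(P[...,2]>top-.006);print(round(a,3),kk.sum(),'x',np.percentile(P[t][:,0],[2,50,98]),'y',np.median(P[t][:,1]),'ztop',np.median(P[t][:,2]))
# base plate edges from w4
D=np.load('pics/w4.npz');P=D['P'];d=D['d']
k=(d>0)&(P[...,2]>.007)&(P[...,2]<.018)&(P[...,1]>.12)&(P[...,1]<.3)&(P[...,0]>.38)&(P[...,0]<.56)
Q=P[k];print('base',len(Q),np.percentile(Q[:,1],[.5,2]))
for a in np.arange(.14,.25,.01):
    q=Q[(Q[:,1]>=a)&(Q[:,1]<a+.01)]
    if len(q)>5: print(round(a,3),len(q),np.percentile(q[:,0],[1,99]))
E
```

```text
w4 4032
0.1 138 x [0.455  0.4751 0.4905] y 0.1086785252479696 ztop 0.07910899672489533
0.11 402 x [0.4535 0.4882 0.4918] y 0.11694495580289657 ztop 0.09850137784187835
0.12 401 x [0.4555 0.4714 0.4895] y 0.12420803824420193 ztop 0.1089918484182889
0.13 351 x [0.459  0.4736 0.488 ] y 0.13459577455068428 ztop 0.10035249499053256
0.14 377 x [0.4596 0.4739 0.4883] y 0.14484599951152982 ztop 0.09594544028420326
0.15 345 x [0.4604 0.4744 0.4888] y 0.15508775639028954 ztop 0.0910860933183903
0.16 358 x [0.4607 0.4747 0.4891] y 0.16491317291668633 ztop 0.08638846006564671
0.17 353 x [0.4615 0.4757 0.4905] y 0.174789293357445 ztop 0.08169472447278231
0.18 370 x [0.4617 0.4738 0.4908] y 0.18242718507686856 ztop 0.07837092659879302
0.19 379 x [0.458  0.4764 0.4948] y 0.19466709185210157 ztop 0.06837098085301235
0.2 264 x [0.4621 0.4766 0.4919] y 0.2043222148870537 ztop 0.06399870923107498
0.21 8 x [0.4739 0.4774 0.4837] y 0.21081496380622688 ztop 0.06014284020701349
0.22 286 x [0.464  0.4806 0.4941] y 0.22411247977090049 ztop 0.07082098314832735
scene1 279
0.1 13 x [0.4543 0.458  0.488 ] y 0.10
[... 3092 characters left out ...]
9264
0.16 21 x [0.4603 0.4774 0.4882] y 0.1634067434404275 ztop 0.08630144252201744
0.17 20 x [0.4622 0.4713 0.4892] y 0.17409162998166838 ztop 0.08273415024657393
0.18 10 x [0.4732 0.4872 0.4937] y 0.1832508557518544 ztop 0.07492363475026553
0.19 8 x [0.4758 0.4894 0.4945] y 0.19523645092906483 ztop 0.06727243855807769
0.22 48 x [0.4677 0.4802 0.4929] y 0.22773485075507705 ztop 0.0804588278396633
base 5621 [0.1446 0.149 ]
0.14 147 [0.4372 0.533 ]
0.15 377 [0.4352 0.5338]
0.16 389 [0.436  0.5344]
0.17 407 [0.4336 0.5347]
0.18 436 [0.4201 0.536 ]
0.19 494 [0.4177 0.5368]
0.2 537 [0.4189 0.5371]
0.21 632 [0.42   0.5377]
0.22 921 [0.4211 0.538 ]
0.23 918 [0.4211 0.5385]
0.24 363 [0.421  0.5395]
```

Request:
{"name": "step_arm", "arguments": {
  "plan": [
    [[-0.38,0.32,0],0,0],
    [[-0.38,0.32,0],0,0],
    [[0,0,0.45],0,0],
    [[0,0,0.45],0,0],
    [[0,0,0.44],0,0],
    [[0,0,0],0.038,0],
    [[0,0,0],0,0],
    [[0,0,0],0,0]
  ]
}}

```text
time: 11.8
ee_pos: [0.4659, -0.0074, 0.1479]
tool_rot: [0.0, 0.728, 0.686, 0.0]
ft_force: [-0.4, 0.2, -3.6]
grip_width: 0.0202
grasp_force: 62.9
```

```bash
python3 - <<'E'
from h import *
o,M,c,im,d,P,T=tilt();cv2.imwrite('pics/w5.png',im[:,:,::-1])
k=(d>0)&(abs(T[...,1])<.02)&(T[...,2]<.03+.02)
e=k&(T[...,0]>.09)&(T[...,0]<.12);print('tip x',np.percentile(T[e][:,0],[90,98,100]))
print('socket in tool frame')
for a in np.arange(.12,.2,.01):
    kk=(d>0)&(abs(T[...,1])<.03)&(T[...,2]<.1)&(T[...,0]>=a)&(T[...,0]<a+.01)
    if kk.sum()>10:
        top=np.percentile(T[kk][:,2],10);t=kk&(T[...,2]<top+.006);print(round(a,3),kk.sum(),np.percentile(T[t][:,1],[2,50,98]),np.median(T[t],0))
E
```

```text
t 11.8 tcp [ 0.4659 -0.0074  0.1479] phi 86.59825395963635 tz [ 0.0006 -0.0002 -1.    ] F [-0.4299  0.1917 -3.5915] w 0.020223095494861832 g 62.92444825172424 q [-0.2019  0.0632  1.8881 -0.0001  1.1896 -0.1425]
[[ 0.035  -0.      0.0036]
 [ 0.0451 -0.0005  0.0084]
 [ 0.0549 -0.      0.0132]
 [ 0.0651 -0.      0.0181]
 [ 0.0752 -0.      0.0229]
 [ 0.0849 -0.      0.0275]
 [ 0.0941 -0.      0.0318]
 [ 0.1006 -0.0003  0.0388]
 [ 0.1166  0.      0.069 ]]
tilt deg 25.512035920709454 res [ 0.      0.     -0.     -0.     -0.0001  0.      0.0001 -0.0038 -0.0264] lat -2.194011606339228e-05
tip x [0.0998 0.1011 0.1013]
socket in tool frame
0.12 1545 [-0.0199 -0.0009  0.0185] [ 0.1281 -0.0009  0.0416]
0.13 595 [-0.016  -0.0114  0.0134] [ 0.131  -0.0114  0.0531]
0.14 15 [-0.01    0.0033  0.0091] [0.1401 0.0033 0.0752]
```

Request:
{"name": "step_arm", "arguments": {
  "plan": [
    [[0.12,-0.009,0.056],0,0],
    [[0.12,0,0.056],0,0],
    [[0.12,0,0.056],0,0],
    [[0.12,0,0.056],0,0],
    [[0,0,0],0,0]
  ]
}}

```text
time: 12.48
ee_pos: [0.4662, 0.0302, 0.1303]
tool_rot: [-0.001, 0.727, 0.686, -0.0]
ft_force: [-0.4, -0.5, -4.0]
grip_width: 0.0203
grasp_force: 62.9
```

Request:
{"name": "step_arm", "arguments": {
  "plan": [
    [[0.06,0,0.028],0,0],
    [[0.06,0,0.028],0,0],
    [[0.06,0,0.028],0,0],
    [[0.06,0,0.028],0,0],
    [[0,0,0],0,0]
  ]
}}

```text
time: 13.1
ee_pos: [0.4676, 0.0476, 0.1222]
tool_rot: [-0.0, 0.728, 0.686, -0.0]
ft_force: [0.3, 0.3, -4.1]
grip_width: 0.0205
grasp_force: 62.9
```

```bash
python3 - <<'E'
from h import *
o,M,c,im,d,P,T=tilt();cv2.imwrite('pics/w6.png',im[100:,100:420,::-1])
E
```

```text
t 13.1 tcp [0.4676 0.0476 0.1222] phi 86.63764439415705 tz [-0.0005  0.     -1.    ] F [ 0.2546  0.2804 -4.1323] w 0.020453781901231264 g 62.9332172870636 q [-0.083   0.1089  1.8991 -0.      1.1341 -0.0243]
[[ 0.0349 -0.      0.0037]
 [ 0.0448 -0.0006  0.0084]
 [ 0.0553 -0.      0.0133]
 [ 0.0651 -0.      0.0189]
 [ 0.0751 -0.0001  0.0136]
 [ 0.0851 -0.0001  0.0208]
 [ 0.0951 -0.0001  0.0253]
 [ 0.105  -0.0001  0.03  ]
 [ 0.1151 -0.0001  0.0346]]
tilt deg 17.798230399760005 res [ 0.0015 -0.0001 -0.0016 -0.004   0.0044  0.0005 -0.0008 -0.0023 -0.0037] lat -5.612077810040103e-05
```

The nose is about 26 mm into the socket, centred, with no contact force. I'll continue, then feel for the floor.

Request:
{"name": "step_arm", "arguments": {
  "plan": [
    [[0.06,0,0.028],0,0],
    [[0.06,0,0.028],0,0],
    [[0.06,0,0.028],0,0],
    [[0.06,0,0.028],0,0],
    [[0,0,0],0,0]
  ]
}}

```text
time: 13.78
ee_pos: [0.4687, 0.0656, 0.1138]
tool_rot: [-0.0, 0.728, 0.686, -0.0]
ft_force: [0.8, 0.4, -3.4]
grip_width: 0.0204
grasp_force: 62.9
```

Request:
{"name": "step_arm", "arguments": {
  "plan": [
    [[0.024,0,0.0112],0,0],
    [[0.024,0,0.0112],0,0],
    [[0,0,0],0,0]
  ]
}}

```text
time: 14.15
ee_pos: [0.469, 0.0689, 0.1123]
tool_rot: [-0.0, 0.728, 0.686, -0.0]
ft_force: [-0.1, 0.3, -3.3]
grip_width: 0.0204
grasp_force: 62.9
```

Request:
{"name": "step_arm", "arguments": {
  "plan": [
    [[0.024,0,0.0112],0,0],
    [[0,0,0],0,0]
  ]
}}

```text
time: 14.4
ee_pos: [0.4691, 0.0707, 0.1115]
tool_rot: [-0.0, 0.728, 0.686, -0.0]
ft_force: [-0.5, 0.7, -3.5]
grip_width: 0.0207
grasp_force: 62.9
```

Request:
{"name": "step_arm", "arguments": {
  "plan": [
    [[0.02,0,0.0094],0,0],
    [[0,0,0],0,0]
  ]
}}

```text
time: 14.65
ee_pos: [0.4695, 0.0713, 0.1112]
tool_rot: [0.001, 0.728, 0.686, -0.001]
ft_force: [-1.3, -5.4, 0.9]
grip_width: 0.0208
grasp_force: 63.4
```

Request:
{"name": "step_arm", "arguments": {
  "plan": [
    [[0.02,0,0.0094],0,0],
    [[0,0,0],0,0]
  ]
}}

```text
time: 14.9
ee_pos: [0.4698, 0.0713, 0.1111]
tool_rot: [0.002, 0.727, 0.686, -0.002]
ft_force: [-3.2, -10.4, 3.7]
grip_width: 0.0203
grasp_force: 63.8
```

Request:
{"name": "step_arm", "arguments": {
  "plan": [
    [[0.02,0,0.0094],0,0],
    [[0,0,0],0,0],
    [[0,0,0],0,0]
  ]
}}

```text
time: 15.28
ee_pos: [0.47, 0.0713, 0.111]
tool_rot: [0.003, 0.727, 0.687, -0.003]
ft_force: [-3.3, -15.0, 6.7]
grip_width: 0.0207
grasp_force: 64.2
```

```bash
python3 - <<'E'
from h import *
o,M,c,im,d,P,T=tilt();cv2.imwrite('pics/w7.png',cv2.resize(im[60:340,130:380,::-1],None,fx=2,fy=2))
k=(d>0)&(abs(T[...,1])<.004)&(T[...,2]<.06)
for a in np.arange(0,.12,.003):
    kk=k&(T[...,0]>=a)&(T[...,0]<a+.003)
    if kk.sum()>3: print(round(a,3),kk.sum(),np.median(T[kk],0),im[kk].mean(0).astype(int))
E
```

```text
t 15.275 tcp [0.47   0.0713 0.111 ] phi 86.71199603633563 tz [ 0.0004 -0.0078 -1.    ] F [ -3.3476 -14.9785   6.7482] w 0.020667593614056488 g 64.22042727470398 q [-0.0264  0.137   1.8945 -0.0087  1.1095  0.0348]
[[ 0.0356 -0.0001  0.0036]
 [ 0.0443 -0.0001  0.0075]
 [ 0.055  -0.0001  0.0039]
 [ 0.0647 -0.0001  0.0108]
 [ 0.0749 -0.0001  0.0154]
 [ 0.0851 -0.0001  0.0199]
 [ 0.095  -0.0001  0.0244]
 [ 0.1049 -0.0001  0.029 ]
 [ 0.1154 -0.0001  0.0378]]
tilt deg 19.440274178443406 res [-0.0017 -0.0026  0.0048  0.0014  0.0003 -0.0006 -0.0016 -0.0027 -0.0078] lat -6.872402223082745e-05
0.0 109 [ 0.0016 -0.0001 -0.0159] [42 38 35]
0.003 113 [ 0.0043  0.0004 -0.0143] [44 39 36]
0.006 287 [ 0.0086  0.     -0.0745] [29 27 27]
0.009 1679 [ 0.0098  0.     -0.0848] [18 18 20]
0.012 111 [ 0.0135 -0.0001 -0.0102] [51 45 39]
0.015 98 [ 0.0165  0.0004 -0.0089] [53 47 41]
0.018 112 [ 0.0195 -0.0001 -0.0073] [55 48 42]
0.021 128 [ 0.0225 -0.0001 -0.0045] [98 90 84]
0.024 91 [ 0.0255 -0.0001 -0.0012] [167 160 155]
0.027 94 [ 0.0285 -0.0001  0.0004] [166 159 154]
0.03 89 [ 0.0315 -0.      0.0016] [165
[... 711 characters left out ...]
1  0.0162] [157 151 147]
0.078 85 [ 0.0794 -0.0001  0.0173] [156 150 147]
0.081 83 [ 0.0825 -0.0001  0.0186] [155 149 146]
0.084 87 [ 0.0856 -0.0001  0.0199] [154 149 145]
0.087 89 [ 0.0886 -0.0001  0.0211] [154 148 145]
0.09 84 [ 0.0915 -0.0001  0.0228] [153 147 144]
0.093 81 [ 0.0945 -0.0001  0.0241] [152 147 143]
0.096 89 [ 0.0975 -0.0001  0.0256] [152 146 143]
0.099 85 [ 0.1004 -0.0001  0.0269] [151 145 142]
0.102 82 [ 0.1036 -0.0001  0.0282] [150 145 142]
0.105 83 [ 0.1064 -0.0001  0.0298] [150 144 141]
0.108 80 [ 0.1094 -0.0001  0.0312] [151 145 142]
0.111 59 [ 0.1121 -0.0001  0.0324] [150 145 142]
0.114 70 [0.1157 0.0002 0.0382] [78 79 77]
0.117 72 [ 0.1184 -0.0001  0.0392] [69 71 69]
```

View pics/w7.png

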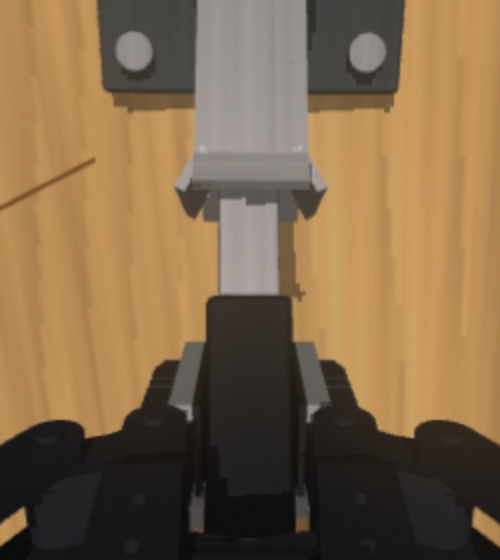

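The crop shows the nose seated centrally in the socket: lip at (250,190), sleeve end at (250,297). The depth works out at about 53 mm with 15 N or more held axially. Next I'll swing the lever, with a firm grip.

Request:
{"name": "step_arm", "arguments": {
  "plan": [
    [[0.01,0,0.0047],0,0],
    [[0,0,0],0,0],
    [[0,0,0],0,0]
  ],
  "force": 110
}}

```text
time: 15.7
ee_pos: [0.4702, 0.0713, 0.1111]
tool_rot: [0.004, 0.727, 0.687, -0.003]
ft_force: [-5.0, -17.2, 10.2]
grip_width: 0.0198
grasp_force: 111.1
```

Request:
{"name": "step_arm", "arguments": {
  "plan": [
    [[0.003,0.064,0],-0.0255,0],
    [[0.006,0.128,0],-0.051,0],
    [[0.006,0.128,0],-0.051,0],
    [[0.006,0.128,0],-0.051,0]
  ]
}}

```text
time: 16.2
ee_pos: [0.5027, 0.0736, 0.111]
tool_rot: [0.002, 0.623, 0.782, -0.005]
ft_force: [-7.5, -18.9, 11.7]
grip_width: 0.0189
grasp_force: 111.3
```

```bash
cat > lev.py <<'E'
from h import *
o,M=st();piv=np.array([.4768,.191]);v=piv-o['ee_pos'][:2];h=np.hypot(*v)
print('hand angle',np.degrees(np.arctan2(v[1],v[0]))-86.7,'h',h,'yaw err',np.degrees(np.arctan2(M[1,0],M[0,0]))-np.degrees(np.arctan2(v[1],v[0])),'F tool',M.T@o['ft_force'])
c,im,d=snap('wrist');P=cloud(c,d);T=(P-o['ee_pos'])@M
k=(d>0)&(abs(T[...,1])<.03)&(T[...,0]>.06)&(T[...,0]<.11)&(T[...,2]<.04)
pts=[]
for a in np.arange(.065,.11,.005):
    kk=k&(T[...,0]>=a)&(T[...,0]<a+.005)
    if kk.sum()>10: pts.append([a+.0025,np.mean(np.percentile(T[kk][:,1],[3,97]))])
pts=np.array(pts);f=np.polyfit(pts[:,0],pts[:,1],1)
phi=np.degrees(np.arctan2(M[1,0],M[0,0]))
print('socket line in tool: yaw',np.degrees(np.arctan(f[0])),'y at .08',np.polyval(f,.08),'lever',np.radians(phi-np.degrees(np.arctan(f[0]))-86.7))
b=(d>0)&(abs(T[...,1])<.014)&(T[...,0]>.027)&(T[...,0]<.042)&(T[...,2]<.02);print('bar lat',np.percentile(T[b][:,1],[2,50,98]))
E
python3 lev.py
```

```text
t 16.2 tcp [0.5027 0.0736 0.111 ] phi 102.90469575856832 tz [-0.0026 -0.0105 -0.9999] F [ -7.4707 -18.8896  11.6621] w 0.018916049755908347 g 111.33823156356812 q [-0.0185  0.2047  1.8142 -0.0117  1.1251 -0.2386]
hand angle 15.740661800181527 h 0.12022298905340542 yaw err 0.46403395838679273 F tool [-16.8561 -11.5561 -11.4438]
socket line in tool: yaw 4.458820896972517 y at .08 -0.0017200009433726085 lever 0.2050041898620801
bar lat [-0.0083 -0.0004  0.0071]
```

Request:
{"name": "step_arm", "arguments": {
  "plan": [
    [[0.006,0.128,0],-0.051,0],
    [[0.006,0.128,0],-0.051,0],
    [[0.006,0.128,0],-0.051,0],
    [[0.006,0.128,0],-0.051,0],
    [[0.006,0.128,0],-0.051,0],
    [[0.006,0.128,0],-0.051,0]
  ]
}}

```text
time: 17.0
ee_pos: [0.5523, 0.0966, 0.1105]
tool_rot: [0.0, 0.419, 0.908, -0.009]
ft_force: [-8.1, -24.8, 10.8]
grip_width: 0.0195
grasp_force: 111.4
```

```bash
python3 lev.py
```

```text
t 17.0 tcp [0.5523 0.0966 0.1105] phi 130.51748362582336 tz [-0.0063 -0.0159 -0.9999] F [ -8.1146 -24.7607  10.8129] w 0.019542963104579508 g 111.40377759933472 q [ 0.0278  0.3104  1.6801 -0.0172  1.1578 -0.6724]
hand angle 41.9449565294227 h 0.1208710473694908 yaw err 1.8725270964006597 F tool [-13.6379 -22.4144 -10.3662]
socket line in tool: yaw 8.263065038743967 y at .08 -0.001225846478595527 lever 0.6205416679768054
bar lat [-0.0091 -0.0012  0.0062]
```

Request:
{"name": "step_arm", "arguments": {
  "plan": [
    [[0.006,0.128,0],-0.051,0],
    [[0.006,0.128,0],-0.051,0],
    [[0.006,0.128,0],-0.051,0],
    [[0.004,0.08,0],-0.032,0],
    [[0.003,0.064,0],-0.0255,0]
  ]
}}

```text
time: 17.68
ee_pos: [0.5803, 0.1279, 0.1107]
tool_rot: [0.002, 0.263, 0.965, -0.007]
ft_force: [-0.9, -18.2, 5.8]
grip_width: 0.0195
grasp_force: 111.3
```

```bash
python3 lev.py
```

```text
t 17.675 tcp [0.5803 0.1279 0.1107] phi 149.48656570754946 tz [ 0.001  -0.0142 -0.9999] F [ -0.8532 -18.1741   5.8189] w 0.019508694430398255 g 111.32457753061317 q [ 0.079   0.3699  1.5986 -0.0154  1.1733 -0.9532]
hand angle 61.94928086145491 h 0.12123800403799347 yaw err 0.8372848460945477 F tool [ -8.5395 -16.1564  -5.5615]
socket line in tool: yaw 6.255820183977863 y at .08 -0.0023918026883482987 lever 0.9866476379933699
bar lat [-0.0097 -0.0018  0.006 ]
```

Request:
{"name": "step_arm", "arguments": {
  "plan": [
    [[0.002,0.048,0],-0.019,0],
    [[0.002,0.048,0],-0.019,0],
    [[0.002,0.048,0],-0.019,0],
    [[0.002,0.048,0],-0.019,0],
    [[0.002,0.048,0],-0.019,0],
    [[0.002,0.048,0],-0.019,0]
  ]
}}

```text
time: 18.48
ee_pos: [0.5927, 0.1551, 0.1114]
tool_rot: [0.005, 0.178, 0.984, 0.001]
ft_force: [5.9, -4.1, -1.3]
grip_width: 0.019
grasp_force: 110.2
```

```bash
python3 lev.py
```

```text
t 18.475 tcp [0.5927 0.1551 0.1114] phi 159.46813840768553 tz [ 0.011   0.0007 -0.9999] F [ 5.9242 -4.0742 -1.3004] w 0.01903569406265816 g 110.15474081039429 q [ 0.115   0.3961  1.5603 -0.0006  1.1742 -1.0972]
hand angle 76.06669459753734 h 0.12132384513841844 yaw err -3.2985561898518085 F tool [-6.9634 -1.7438  1.3626]
socket line in tool: yaw -7.093887758078151 y at .08 -0.00204986498741227 lever 1.393855303906439
bar lat [-0.0087 -0.0013  0.0066]
```

The lever is on its stop at about 1.39 rad. I'll hold, align the hand with the socket, then pull out.

Request:
{"name": "step_arm", "arguments": {
  "plan": [
    [[0,0,0],0,0],
    [[0,0,0],0,0],
    [[0,0,0],0,0],
    [[0,0,0],0,0],
    [[0.001,0.035,0],-0.025,0],
    [[0.001,0.035,0],-0.025,0],
    [[0.001,0.03,0],-0.025,0],
    [[0,0,0],0,0]
  ]
}}

```text
time: 19.52
ee_pos: [0.5949, 0.1633, 0.1116]
tool_rot: [0.005, 0.121, 0.993, 0.002]
ft_force: [6.0, 0.8, -1.0]
grip_width: 0.0199
grasp_force: 110.2
```

```bash
python3 lev.py
```

```text
t 19.525 tcp [0.5949 0.1633 0.1116] phi 166.1029305602729 tz [ 0.0114  0.0033 -0.9999] F [ 6.0001  0.8424 -0.983 ] w 0.019880697954887127 g 110.21885633468628 q [ 0.1267  0.4034  1.5496  0.002   1.1769 -1.2023]
hand angle 80.09299532462016 h 0.12132304112210356 yaw err -0.6900647643472553 F tool [-5.6118  2.2526  1.0542]
socket line in tool: yaw -0.8178137801993939 y at .08 -0.0012519422114607615 lever 1.4001161171418488
bar lat [-0.0087 -0.0013  0.0066]
```

Request:
{"name": "step_arm", "arguments": {
  "plan": [
    [[-0.06,0,-0.028],0,0],
    [[-0.06,0,-0.028],0,0],
    [[-0.12,0,-0.056],0,0],
    [[-0.12,0,-0.056],0,0],
    [[0,0,0],0,0]
  ]
}}

```text
time: 20.2
ee_pos: [0.6177, 0.1552, 0.1224]
tool_rot: [0.001, 0.121, 0.993, 0.0]
ft_force: [0.2, -0.4, -2.9]
grip_width: 0.0193
grasp_force: 109.8
```

```bash
python3 lev.py
```

```text
t 20.2 tcp [0.6177 0.1552 0.1224] phi 166.1335001081882 tz [ 0.0018  0.0002 -1.    ] F [ 0.2061 -0.4164 -2.8633] w 0.019287578368785946 g 109.84776377677917 q [ 0.1105  0.435   1.4794  0.      1.2253 -1.2183]
hand angle 79.05444503951524 h 0.14532480140420634 yaw err 0.3790550686729546 F tool [-0.295  -0.3567  2.8636]
socket line in tool: yaw -0.5605379753059367 y at .08 0.0013794322078891298 lever 1.3961593465227076
bar lat [-0.0087 -0.0008  0.0066]
```

Request:
{"name": "step_arm", "arguments": {
  "plan": [
    [[-0.18,0,-0.085],0,0],
    [[-0.18,0,-0.085],0,0],
    [[-0.18,0,-0.085],0,0],
    [[-0.18,0,-0.085],0,0],
    [[-0.18,0,-0.085],0,0],
    [[0,0,-0.5],0,0],
    [[0,0,0],0,0]
  ]
}}

```text
time: 21.12
ee_pos: [0.6844, 0.1397, 0.1951]
tool_rot: [0.004, 0.12, 0.993, 0.001]
ft_force: [0.8, 0.1, -3.1]
grip_width: 0.0196
grasp_force: 109.9
```

```bash
python3 - <<'E'
from h import *
tilt()
P=np.load('pics/w1.npz')['P'];C=[P[v,u] for u,v in [(198,54),(309,39),(323,236),(231,246)]];print(np.array(C),np.mean(C,0))
c,im,d=snap('side','s2.png')
E
```

```text
t 21.125 tcp [0.6844 0.1397 0.1951] phi 166.16832905977063 tz [ 0.0081  0.0008 -1.    ] F [ 0.8479  0.1265 -3.0504] w 0.01956034248538612 g 109.94199872016907 q [ 0.0775  0.4868  1.2467  0.0002  1.3999 -1.2519]
[[ 0.035  -0.0013  0.0032]
 [ 0.045  -0.0013  0.0081]
 [ 0.055  -0.0008  0.0129]
 [ 0.0648 -0.0008  0.0177]
 [ 0.0748 -0.0008  0.0224]
 [ 0.085  -0.0013  0.0271]
 [ 0.0942 -0.0008  0.0316]
 [ 0.1011 -0.0007  0.0384]]
tilt deg 25.557259240414187 res [ 0.0001 -0.     -0.     -0.0001 -0.0001  0.0001  0.     -0.0034] lat -0.0007773068418684579
[[ 0.4102 -0.1324  0.0041]
 [ 0.5408 -0.1255  0.0046]
 [ 0.5573 -0.3752  0.0034]
 [ 0.4269 -0.3814  0.0043]] [ 0.4838 -0.2536  0.0041]
```

Request:
{"name": "step_arm", "arguments": {
  "plan": [
    [[0.163,-0.733,0],0,0],
    [[0.163,-0.733,0],0,0],
    [[0.163,-0.733,0],0,0],
    [[0.163,-0.733,0],0,0],
    [[0.163,-0.733,0],0,0],
    [[0.163,-0.733,0],0,0],
    [[0.163,-0.733,0],0,0],
    [[0.163,-0.733,0],0,0]
  ]
}}

```text
time: 22.22
ee_pos: [0.4795, -0.2646, 0.1889]
tool_rot: [-0.001, 0.12, 0.993, 0.001]
ft_force: [0.6, -0.1, -3.3]
grip_width: 0.0194
grasp_force: 109.9
```

Request:
{"name": "step_arm", "arguments": {
  "plan": [
    [[0,0,0],0.114,0],
    [[0,0,0],0.114,0],
    [[0,0,0],0.114,0],
    [[0,0,0],0.114,0],
    [[0,0,0],0.114,0],
    [[0,0,0],0.114,0],
    [[0,0,0],0.114,0],
    [[0,0,0],0,0]
  ],
  "force": 40
}}

```text
time: 23.22
ee_pos: [0.4805, -0.2632, 0.1891]
tool_rot: [-0.002, 0.679, 0.734, -0.0]
ft_force: [0.8, 0.5, -3.4]
grip_width: 0.0192
grasp_force: 109.9
```

```bash
python3 -c "
from h import *
o,M,c,im,d,P,T=tilt()
k=(d>0)&(T[...,2]>.1)&(T[...,0]>.02)&(T[...,0]<.1);print('mat z',np.median(P[k][:,2]))"
```

```text
t 23.225 tcp [ 0.4805 -0.2632  0.1891] phi 94.4750966913773 tz [-0.0029  0.0023 -1.    ] F [ 0.8124  0.5277 -3.3784] w 0.019214563449328727 g 109.8653769493103 q [-0.6592  0.1902  1.6516  0.0001  1.3034 -0.7373]
[[ 0.0349 -0.0004  0.0038]
 [ 0.0449 -0.0002  0.0086]
 [ 0.0549 -0.0002  0.0134]
 [ 0.0652 -0.0002  0.0183]
 [ 0.0752 -0.0002  0.023 ]
 [ 0.085  -0.0002  0.0277]
 [ 0.0939 -0.0002  0.0321]
 [ 0.1007 -0.0002  0.039 ]]
tilt deg 25.51966705762503 res [-0.      0.     -0.     -0.      0.0001 -0.     -0.0001 -0.0038] lat -0.00017506562870404175
mat z 0.0005575226820369317
```

Request:
{"name": "step_arm", "arguments": {
  "plan": [
    [[0,0,0.6],0,0],
    [[0,0,0.6],0,0],
    [[0,0,0.4],0,0],
    [[0,0,0.15],0,0],
    [[0,0,0.06],0,0],
    [[0,0,0.06],0,0],
    [[0,0,0],0,0]
  ]
}}

```text
time: 24.15
ee_pos: [0.4828, -0.265, 0.0521]
tool_rot: [0.001, 0.68, 0.733, 0.0]
ft_force: [0.4, 0.3, -2.8]
grip_width: 0.0192
grasp_force: 110.2
```

Request:
{"name": "step_arm", "arguments": {
  "plan": [
    [[0,0,0.05],0,0],
    [[0,0,0.05],0,0],
    [[0,0,0],0,0]
  ]
}}

```text
time: 24.52
ee_pos: [0.4833, -0.2662, 0.0453]
tool_rot: [0.003, 0.68, 0.733, -0.0]
ft_force: [-0.3, -4.0, 4.6]
grip_width: 0.0195
grasp_force: 110.7
```

Request:
{"name": "step_arm", "arguments": {
  "plan": [
    [[0,0,0.06],0,0],
    [[0,0,0.06],0,0],
    [[0,0,0.06],0,0],
    [[0,0,0.06],0,0],
    [[0,0,0],0,0]
  ]
}}

```text
time: 25.15
ee_pos: [0.4833, -0.266, 0.027]
tool_rot: [0.002, 0.68, 0.733, 0.0]
ft_force: [-0.7, -3.3, 6.4]
grip_width: 0.0192
grasp_force: 111.6
```

Request:
{"name": "step_arm", "arguments": {
  "plan": [
    [[0,0,0.06],0,0],
    [[0,0,0.06],0,0],
    [[0,0,0.05],0,0],
    [[0,0,0],0,0]
  ]
}}

```text
time: 25.65
ee_pos: [0.4825, -0.2651, 0.0133]
tool_rot: [0.001, 0.68, 0.733, 0.0]
ft_force: [0.0, -3.9, 5.4]
grip_width: 0.0197
grasp_force: 111.8
```

```bash
python3 -c "
from h import *
tilt()"
```

```text
t 25.65 tcp [ 0.4825 -0.2651  0.0133] phi 94.32026291081291 tz [ 0.0018 -0.0012 -1.    ] F [ 0.019  -3.8553  5.441 ] w 0.01968496950132743 g 111.78240537643433 q [-0.6597  0.4327  1.7571  0.0001  0.9497 -0.7352]
[[ 0.035  -0.0002 -0.012 ]
 [ 0.045  -0.0002 -0.0112]
 [ 0.055  -0.0002 -0.0105]
 [ 0.0652 -0.0002 -0.0099]
 [ 0.0751 -0.0002 -0.0091]
 [ 0.085  -0.0002 -0.0084]
 [ 0.095   0.0002 -0.0077]
 [ 0.1049  0.0001 -0.007 ]
 [ 0.1129  0.0001 -0.0033]]
tilt deg 4.0629432921926485 res [ 0.     -0.     -0.0001  0.0001  0.     -0.     -0.     -0.     -0.0031] lat -0.00021717227387046124
```

Request:
{"name": "step_arm", "arguments": {
  "plan": [
    [[0,0,0.025],0,0],
    [[0,0,0.025],0,0],
    [[0,0,0],0,0],
    [[0,0,0],0,0.4],
    [[0,0,0],0,0.6],
    [[0,0,0],0,1],
    [[0,0,0],0,1],
    [[0,0,0],0,1]
  ]
}}

```text
time: 26.7
ee_pos: [0.4816, -0.2642, 0.0087]
tool_rot: [-0.0, 0.68, 0.733, 0.0]
ft_force: [-0.6, 0.8, -0.2]
grip_width: 0.0853
grasp_force: 0.0
```

Request:
{"name": "step_arm", "arguments": {
  "plan": [
    [[0,0,-0.3],0,1],
    [[0,0,-0.7],0,1],
    [[0,0,-0.7],0,1],
    [[0,0,-0.7],0,1],
    [[0,0,0],0,1],
    [[0,0,0],0,1]
  ]
}}

```text
time: 27.45
ee_pos: [0.4813, -0.264, 0.1885]
tool_rot: [-0.0, 0.68, 0.733, -0.0]
ft_force: [-0.2, 0.3, 0.9]
grip_width: 0.0853
grasp_force: 0.0
```

```bash
python3 - <<'E'
from h import *
o,M=st()
c,im,d=snap('wrist');P=cloud(c,d)
k=(d>0)&(P[...,2]>.014)&(P[...,2]<.035)&(abs(P[...,0]-.484)<.05)&(abs(P[...,1]+.26)<.13)
m,ax,s,l,Q=line(P,im,k)
print(m,np.degrees(np.arctan2(ax[1],ax[0])),'mid',m[:2]+ax*(s.min()+s.max())/2,np.ptp(s))
for a in np.arange(-.1,.1,.02):
    kk=(s>=a)&(s<a+.02)
    if kk.sum()>5: print(round(a,2),np.percentile(Q[kk,2],[50,95]))
c,im,d=snap('side');P=cloud(c,d)
# lever socket direction from side view
k=(d>0)&(P[...,2]>.06)&(P[...,2]<.12)&(P[...,0]>.5)&(P[...,0]<.57)&(P[...,1]>.12)&(P[...,1]<.24)
Q=P[k];print('lever pts',len(Q));pts=[]
for a in np.arange(.505,.54,.005):
    q=Q[(Q[:,0]>=a)&(Q[:,0]<a+.005)];pts.append([a+.0025,np.mean(np.percentile(q[:,1],[3,97]))])
pts=np.array(pts);f=np.polyfit(pts[:,0],pts[:,1],1);print(pts,'lever',np.arctan(f[0])+np.radians(93.3),'by pos',np.arctan2(pts[:,1]-.191,pts[:,0]-.4768)+np.radians(93.3))
cv2.imwrite('pics/s3.png',im[:,:,::-1])
E
```

```text
t 27.45 tcp [ 0.4813 -0.264   0.1885] phi 94.34728389488868 tz [-0.0004  0.0003 -1.    ] F [-0.2495  0.3371  0.8833] w 0.08531176901317883 g 0.0 q [-0.6594  0.1911  1.6518  0.      1.2991 -0.7353]
[ 0.4806 -0.2468  0.0246] 94.23651402549797 mid [ 0.4806 -0.2464] 0.19931412777349172
-0.1 [0.026  0.0272]
-0.08 [0.0259 0.0274]
-0.06 [0.0261 0.0273]
-0.04 [0.0259 0.0271]
-0.02 [0.0259 0.0271]
0.0 [0.025  0.0269]
0.02 [0.023  0.0242]
0.04 [0.0231 0.0243]
0.06 [0.023  0.0242]
0.08 [0.0226 0.0241]
lever pts 567
[[0.5075 0.1873]
 [0.5125 0.1847]
 [0.5175 0.1852]
 [0.5225 0.1835]
 [0.5275 0.1824]
 [0.5325 0.1806]
 [0.5375 0.1786]
 [0.5425 0.1823]] lever 1.4383912114265882 by pos [1.5076 1.4546 1.4873 1.4654 1.4598 1.4438 1.4268 1.496 ]
```

View pics/s3.png

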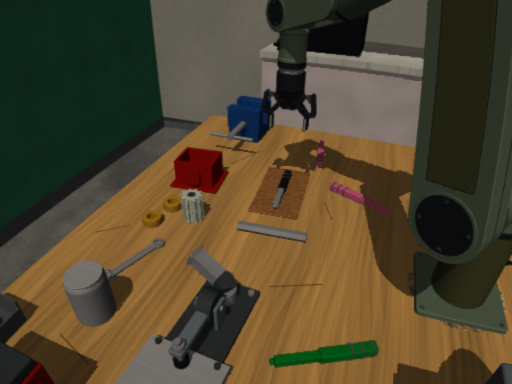

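The bar lies flat on the mat at (283,190) and the lever, at (210,268), is on its stop. The bystanders are where they were and the gripper is clear, so I'll hand in.

```bash
python3 -c "
from rig import arm
print(arm.close_job())"
```

```text
the job is handed in; nothing more can be done
None
```

The job is handed in, though the judge returned no verdict: the bar seated about 53 mm deep by feel (about 20 N), the lever reached its locked stop at about 1.40 rad, and the bar is back flat on its mat.

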